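# Scrape the loose slugs off the leaning work plate into its tray

## Task

Take the scraper block by its handle and wipe all six loose steel slugs off the work plate into the catch tray at its exit end: set the blade down flat across the plate behind the slugs and draw it along to the exit end, keeping it bearing on the plate all the way, firmly enough to move the sprung blade but never bottoming it out. The plate leans a little, so feel for its surface; do not touch the slugs with the fingers. Then stand the scraper upright on the bench again, clear of the stand, let go, and leave the other things as they are.

Things in the scene. Friction and masses are not known exactly. Their poses are not given: they have to be found in the camera images.
- stand: Fixed stand that carries a bare aluminium work plate, with a grey open catch tray under the plate's exit end. Origin on the bench under the plate's middle; x runs along the plate towards the exit end and tray, y across, z up. The plate, 260 (x) by 138 (y) mm, tilts on a stiff hinge along y under its middle and was left leaning up to 0.075 rad either way; the lean is not reported.
- plate_mid (a point): Middle of the plate's top, 75 mm above the bench; axes as the stand's (it does not lean with the plate: either end may be up to 10 mm higher or lower). Both ends are open; along both long sides stands a rim 10 mm high, 126 mm clear between them. The lean stays as it is under light pressure.
- tray_floor (a point): Middle of the catch tray's inner floor, 5 mm above the bench, 183 mm along x from the stand's origin. The tray is 120 (x) by 160 (y) mm inside, its rim 42 mm above the bench.
- scraper: Scraper block, 84 mm tall, standing blade-down on the bench. Origin at the middle of the blade's lower edge, z up. White blade 18 (x) by 112 (y) by 24 mm, sprung: it slides up into the block by 1.5 mm at most, yielding from 2.5 N, 8 N more per mm, bottoming out at about 14.5 N. Above it an aluminium bar 24 x 112 mm, 34 to 46 mm up. Faces +x and -x are alike.
- handle (a point): Middle of the scraper's black handle, 65 mm above the blade's lower edge; axes as the scraper's. The handle is a block 26 (x) by 60 (y) by 38 (z) mm, the top of the scraper.
- jar: Glass jar with grey cap, 56 mm across, 85 mm tall; bystander. Origin centre of underside.
- connector0: Steel connector, turned, 28 mm across, 42 mm tall, standing; bystander. Origin centre of underside.
- connector1: Steel connector like the other; bystander. Origin centre of underside.
- driver: Screwdriver with black handle lying along its x; bystander.
- tweezers: White plastic tweezers 130 mm long lying along their x, 6 mm high; bystander.
- slug0: Loose dark steel slug, round disc 18 mm across, 6 mm thick, 12 g, lying on the plate somewhere within 80 mm along and 50 mm across of its middle. Origin centre of underside.
- slug1: Loose dark steel slug, round disc 18 mm across, 6 mm thick, 12 g, lying on the plate somewhere within 80 mm along and 50 mm across of its middle. Origin centre of underside.
- slug2: Loose dark steel slug, square 16 x 16 mm, 6 mm thick, 12 g, lying on the plate somewhere within 80 mm along and 50 mm across of its middle. Origin centre of underside.
- slug3: Loose dark steel slug, square 16 x 16 mm, 6 mm thick, 12 g, lying on the plate somewhere within 80 mm along and 50 mm across of its middle. Origin centre of underside.
- slug4: Loose dark steel slug, bar 26 x 10 mm, 6 mm thick, 12 g, lying on the plate somewhere within 80 mm along and 50 mm across of its middle. Origin centre of underside.
- slug5: Loose dark steel slug, bar 26 x 10 mm, 6 mm thick, 12 g, lying on the plate somewhere within 80 mm along and 50 mm across of its middle. Origin centre of underside.
Not all that is in view belongs to the job. There is more than one size of the scraper; the job needs the larger.

How it is judged:
On the way, in this order (a step that is already met when the one before it is completed fails the run):
1. the scraper's blade bears on the plate (more than 2.4 N), across it, behind the slugs at the end away from the tray (contact force between scraper and stand above 2.4 N and y of scraper in the frame of stand between -0.02 and 0.02 m and angle between the x axis of scraper and the x axis of stand, either way round below 0.15 rad and x of scraper in the frame of stand below -0.07 m), for 0.1 s.
2. the blade bears on the plate as it passes the middle (contact force between scraper and stand above 2.4 N and y of scraper in the frame of stand between -0.02 and 0.02 m and angle between the x axis of scraper and the x axis of stand, either way round below 0.15 rad and x of scraper in the frame of stand between -0.03 and 0.03 m), for 0.1 s.
3. the blade bears on the plate near the exit end (contact force between scraper and stand above 2.4 N and y of scraper in the frame of stand between -0.02 and 0.02 m and angle between the x axis of scraper and the x axis of stand, either way round below 0.15 rad and x of scraper in the frame of stand between 0.085 and 0.135 m), for 0.1 s.
At the end, for the whole second after the job is handed in: All six slugs lie at rest inside the catch tray, below its rim; the scraper stands upright (within 0.1 rad) and at rest on the bench (blade edge within 6 mm of bench height), not touching the stand, released (x of slug0 in the frame of stand between 0.118 and 0.248 m and y of slug0 in the frame of stand between -0.085 and 0.085 m and height (world z) of each of slug0, slug1, slug2, slug3, slug4, slug5 below 0.042 m and linear speed of each of slug0, slug1, slug2, slug3, slug4, slug5 below 0.03 m/s and x of slug1 in the frame of stand between 0.118 and 0.248 m and y of slug1 in the frame of stand between -0.085 and 0.085 m and x of slug2 in the frame of stand between 0.118 and 0.248 m and y of slug2 in the frame of stand between -0.085 and 0.085 m and x of slug3 in the frame of stand between 0.118 and 0.248 m and y of slug3 in the frame of stand between -0.085 and 0.085 m and x of slug4 in the frame of stand between 0.118 and 0.248 m and y of slug4 in the frame of stand between -0.085 and 0.085 m and x of slug5 in the frame of stand between 0.118 and 0.248 m and y of slug5 in the frame of stand between -0.085 and 0.085 m and angle between scraper's own z axis and vertical below 0.1 rad and height (world z) of scraper between -0.006 and 0.006 m and linear speed of scraper below 0.02 m/s and contact force between scraper and stand below 0.05 N).
It fails at once if the scraper is pressed on the stand with more than 17 N (the sprung blade bottomed out) (contact force between scraper and stand above 17 N).
It fails at once if a finger touches a slug (contact force between the fingers and slug0 above 0.3 N or contact force between the fingers and slug1 above 0.3 N or contact force between the fingers and slug2 above 0.3 N or contact force between the fingers and slug3 above 0.3 N or contact force between the fingers and slug4 above 0.3 N or contact force between the fingers and slug5 above 0.3 N).
It fails at once if a bystander (jar, connectors, screwdriver, tweezers) is moved more than 30 mm (distance of any of jar, connector0, connector1, driver, tweezers from where it was at the start of the episode above 0.03 m).
It also fails if it takes over 64 s, if anything falls off the work surface, if the arm or the gripper's body presses on something with over 40 N, if the wrist force passes 120 N, or if a joint passes its speed limit or range.

## Robot

A 7-joint arm with a two-finger parallel gripper is mounted at the origin on the work surface. World frame = base frame: x ahead of the robot, y to its left, z up, the work surface at z = 0. Lengths are in m, angles in rad, forces in N, time in s.
With the tool pointing down it reaches from about 0.425 to 0.825 m from the base axis. Payload 3.6 kg.
Tool frame: the origin (TCP) lies where the fingers leave the gripper's body, on its centre line; the fingertips stand 73 mm ahead of it and the grasp point (between the pads) lies 54 mm ahead of it; z points along the fingers, y is the line along which they close (so a half turn about z gives the same grasp; the last joint's range is limited). The gripper opens to 85 mm and grips with 20 to 120 N. Pads are 22 mm wide; open, the fingers measure 114 mm over their backs; the gripper's body (76 mm by 85 mm) begins 54 mm behind the grasp point. The pads swing forward as they close: fully open they stand 13 mm farther back than shut.
Start: joints at [1.167, 0.615, -0.013, 1.423, 0.008, 1.103, -0.04], TCP at [0.239, -0.604, 0.304] pointing down, gripper open.
Joint ranges: [-3.12, 3.12], [-0.3, 2.06], [-1.34, 1.32], [0.26, 2.42], [-1.36, 4.5], [0.01, 1.98], [-2.84, 2.84]. Speed limits (rad/s): [2.79, 2.79, 3.14, 3.14, 3.14, 3.14, 3.14].

## Interface

Orientations are given as a unit quaternion [x, y, z, w].
In Python, from station import arm, snapshot, camera_info, ticket gives the robot as it stands. Calls block until the motion is done:
- arm.movep(position, orientation): joint-space move of the TCP to a pose.
- arm.line_to(position, velocity=0.15, ori=None): straight line of the TCP; ori=None keeps the orientation; velocity is the mean speed in m/s.
- arm.move_j(angles): joint-space move.
- arm.move_gripper(opening, effort=None): opening from 0.0 (shut) to 1.0 (fully open); effort is the grip in N (None keeps the last); returns when the fingers have stopped.
- arm.pause(seconds).
- arm.ik(position, orientation): joint angles nearest the present ones, or None.
- snapshot(name): name is "scene" or "side" or "wrist"; returns the picture (480x640x3 uint8, blue, green, red); there is no depth.
- camera_info(name): a dict with "fx", "fy", "cx", "cy" (pixels), "R" (3x3) and "t" (3): a world point X has camera coordinates R X + t; the wrist camera has in their place "T_tool_cam" (4x4, takes a point from camera to tool coordinates, whose origin is the TCP and whose axes are the flange's). Camera axes: x right, y down, z forward; pixel columns grow to the right and rows downward; lengths in m; the calibration is good to about 2 mm. A picture is of the moment at which its call begins: read the wrist's pose just before it. camera_info takes no time and is no camera call.
A pose or a line that the arm cannot do raises arm.MotionError and nothing moves.
- ticket.finish_job(): hands the job in; it is judged then, once.
Readings, each from a call of its own:
- arm.read_time(): time.
- arm.read_joint_positions(): joint angles.
- arm.read_dq(): joint speeds.
- arm.read_effort(): joint torques, N m.
- arm.read_tool_pos(): TCP position.
- arm.read_eef_rot(): TCP orientation.
- arm.read_ft_force(): force on the tool from outside, world axes, zero at the start.
- arm.read_wrist_torque(): the same for the moment, N m.
- arm.read_opening(): opening from 0.0 (shut) to 1.0 (fully open).
- arm.read_finger_force(): force on a finger pad.
Only numpy, scipy, OpenCV 4.12 (cv2) and the standard library are available. Lean on these libraries where they do the work, as an engineer would, in place of code of your own. Each camera call takes 0.05 s, during which the arm holds its last target. There are 200 camera calls.

## Working session

There is one attempt and no reset: what is moved stays moved. The work goes in short steps, each a Python script; the robot and the scene stay as the last script left them, time stands still between calls to the robot, and variables do not carry over. Pictures are saved under pics/ and viewed, at most 10 in all, crops included, and the job is handed in when it is done.

```bash
mkdir -p pics; ls
python3 - <<'E'
from station import arm, snapshot, camera_info
import cv2
for n in ("scene","side"):
    cv2.imwrite(f"pics/{n}0.png",snapshot(n)); c=camera_info(n); print(n,c)
print(camera_info("wrist"),arm.read_time(),arm.read_tool_pos(),arm.read_eef_rot(),arm.read_ft_force())
E
```

```text
pics
scene {'fx': 504.5339523068702, 'fy': 504.5339523068702, 'cx': 317.730655927779, 'cy': 252.5408443986431, 'R': array([[-0.68182096,  0.7312873 ,  0.01841359],
       [ 0.43732854,  0.42766615, -0.79110392],
       [-0.58639912, -0.53133845, -0.61140456]]), 't': array([ 0.36491471, -0.19775462,  1.30313092])}
side {'fx': 548.5353143329104, 'fy': 548.5353143329104, 'cx': 312.24756200646584, 'cy': 245.5484223518044, 'R': array([[-0.99507614, -0.09819361,  0.01347189],
       [-0.0778738 ,  0.69049592, -0.71913216],
       [ 0.0613119 , -0.71664036, -0.69474272]]), 't': array([0.54728891, 0.09702534, 1.14556161])}
{'fx': 424.2766363642711, 'fy': 424.2766363642711, 'cx': 314.3953275499992, 'cy': 238.99710634112796, 'T_tool_cam': array([[ 1.39272091e-03, -9.44924488e-01, -3.27285460e-01,
         8.46006981e-02],
       [ 9.99999018e-01,  1.26508247e-03,  6.02874752e-04,
        -1.85391306e-04],
       [-1.55628019e-04, -3.27285978e-01,  9.44925322e-01,
        -6.92394954e-02],
       [ 0.00000000e+00,  0.00000000e+00,  0.00000000e+00,
         1.00000000e+00]])} 0.1 [ 0.2389872  -0.60390679  0.30283188] [ 9.82296175e-01  1.87330746e-01 -2.32066930e-04 -1.16748180e-03] [-0.16005541  0.55625559 -0.54941123]
```

View pics/scene0.png

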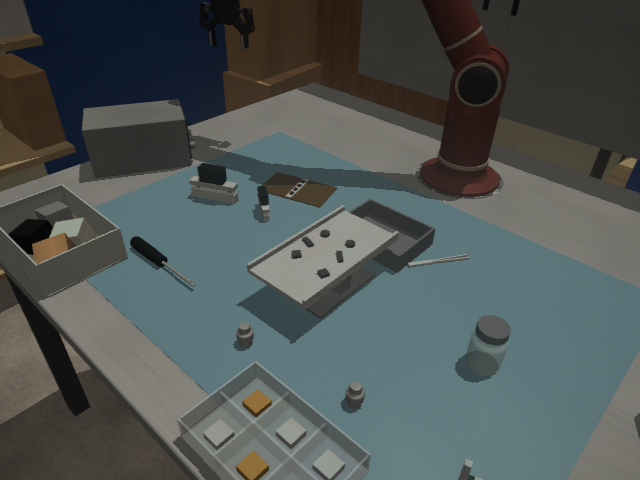

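View pics/side0.png

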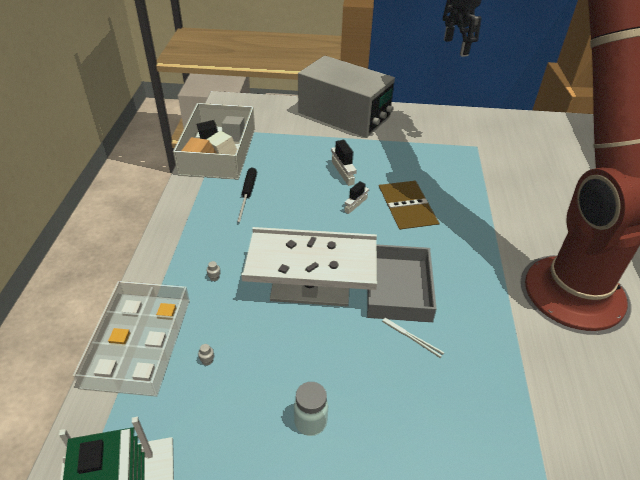

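The scene view shows the large scraper at about (214,183) and a small decoy at (264,203). The plate centre is near (325,255), with the tray at (395,235) on the robot side. In the side view the large scraper is at (344,160), the plate at (312,258) and the tray at (400,282). I'll enlarge both.

Run:
```python
import cv2
for n,(x0,y0,w,h) in {"scene":(180,150,266,165),"side":(235,130,210,195)}.items():
    s=3
    im=cv2.imread(f"pics/{n}0.png")[y0:y0+h,x0:x0+w]; im=cv2.resize(im,None,fx=s,fy=s,interpolation=cv2.INTER_CUBIC)
    for g in range((x0+19)//20*20,x0+w,20):
        cv2.line(im,((g-x0)*s,0),((g-x0)*s,5),(0,0,255),1);cv2.putText(im,str(g),((g-x0)*s,14),0,.35,(0,0,255))
    for g in range((y0+19)//20*20,y0+h,20):
        cv2.line(im,(0,(g-y0)*s),(5,(g-y0)*s),(0,0,255),1);cv2.putText(im,str(g),(6,(g-y0)*s),0,.35,(0,0,255))
    cv2.imwrite(f"pics/{n}1.png",im)
```

```text
(no output)
```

View pics/scene1.png

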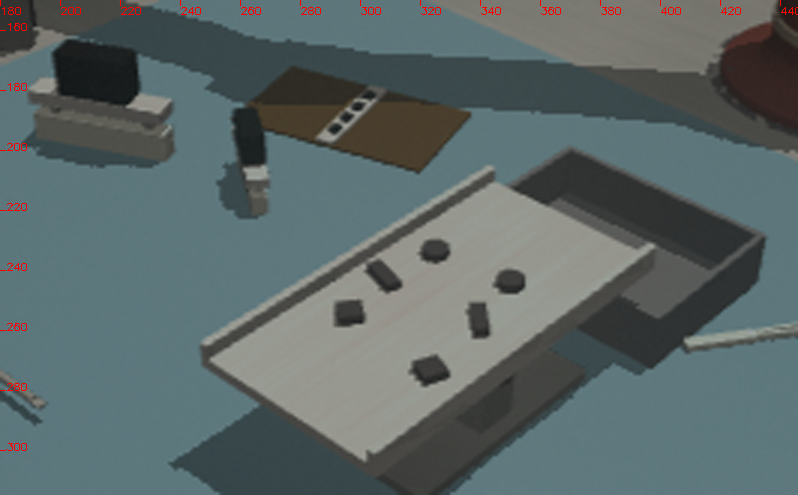

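View pics/side1.png

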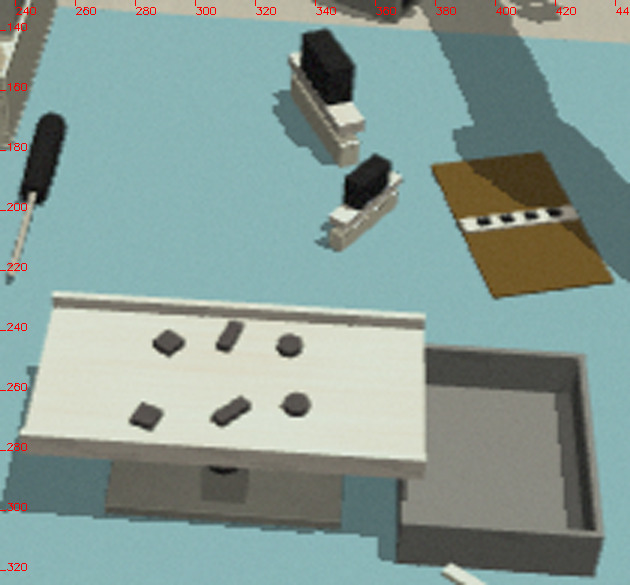

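The crops give plate, tray and scraper corner pixels. I'll fit the stand pose and lean and the scraper pose from both views together.

```bash
cat > lib.py <<'E'
import numpy as np, cv2
from scipy.optimize import least_squares
from scipy.spatial.transform import Rotation as Rn
from station import arm, snapshot, camera_info, ticket
def proj(R,t,c,X):
    p=np.atleast_2d(X)@np.asarray(R).T+t
    return np.c_[c["fx"]*p[:,0]/p[:,2]+c["cx"],c["fy"]*p[:,1]/p[:,2]+c["cy"]]
def wristRt(c,pos,q):
    T=np.eye(4);T[:3,:3]=Rn.from_quat(q).as_matrix();T[:3,3]=pos
    W=np.linalg.inv(T@c["T_tool_cam"]);return W[:3,:3],W[:3,3]
def rz(a): return Rn.from_euler('z',a).as_matrix()
def stand2w(p,L):           # p = x,y,yaw
    return np.atleast_2d(L)@rz(p[2]).T+np.array([p[0],p[1],0])
def plate(lean,P,h=.075):   # point on plate -> stand frame; lean>0: exit end up
    P=np.atleast_2d(P);R=Rn.from_euler('y',-lean).as_matrix()
    return P@R.T+np.array([0,0,h])
E
cat > fit.py <<'E'
from lib import *
C={n:camera_info(n) for n in("scene","side")}
off={"scene":(180,150),"side":(235,130)}
t=.004
S=[("scene","p",(-.13,.069,.01),(203,345)),("scene","p",(.13,.069,.01),(490,168)),("scene","p",(.13,-.069,.01),(655,246)),
("scene","p",(-.13,-.069,.01),(369,453)),("scene","p",(.13,.063,0),(497,182)),
("side","p",(-.13,.069,.01),(53,292)),("side","p",(.13,.069,.01),(425,315)),("side","p",(-.13,-.069,.01),(22,434)),("side","p",(.13,-.069,.01),(425,460)),
("scene","t",(1,1,.042),(570,148)),("scene","t",(1,-1,.042),(765,237)),("side","t",(1,1,.042),(585,354)),("side","t",(1,-1,.042),(603,537)),
("side","t",(1,-1,0),(595,575)),("side","t",(-1,-1,0),(398,560)),("scene","t",(-1,-1,0),(652,369))]
def res(v):
    r=[]
    for n,k,P,uv in S:
        P=np.array(P,float)
        if k=="t": L=np.array([.183+P[0]*(.06+v[4]),P[1]*(.08+v[4]),P[2]])
        else: L=plate(v[3],P)[0]
        r.append(proj(C[n]["R"],C[n]["t"],C[n],stand2w(v[:3],L))[0]-(np.array(uv)/3+off[n]))
    return np.array(r)
f=least_squares(lambda v:res(v).ravel(),[.55,0,np.pi,0,.004],loss="soft_l1")
print("stand",f.x.round(4));print(res(f.x).round(1).tolist())
K=[("side",(.5,-.5,1),(302,37)),("side",(-.5,-.5,1),(326,30)),("side",(-.5,.5,1),(355,68))]
# scraper as box corners; signs for local (x,y), sizes by level
lv={"h":(.026,.060,.084),"b":(.024,.112,.046),"e":(.018,.112,0)}
Q=[("side","h",(-1,-1),(302,37)),("side","h",(1,-1),(326,30)),("side","h",(1,1),(355,68)),
("side","b",(-1,-1),(290,57)),("side","b",(1,1),(363,120)),("side","b",(-1,1),(340,128)),("side","e",(1,1),(358,160)),("side","e",(-1,1),(340,165)),
("scene","b",(1,-1),(28,93)),("scene","b",(-1,1),(172,101)),("scene","b",(1,1),(155,118)),("scene","e",(1,-1),(35,137)),("scene","e",(1,1),(165,160)),("scene","e",(-1,1),(173,150)),
("scene","h",(1,1),(130,62)),("scene","h",(-1,1),(138,53))]
def res2(v):
    r=[]
    for n,k,s,uv in Q:
        a=lv[k];L=np.array([s[0]*a[0]/2,s[1]*a[1]/2,a[2]+v[3]])
        r.append(proj(C[n]["R"],C[n]["t"],C[n],stand2w(v[:3],L))[0]-(np.array(uv)/3+off[n]))
    return np.array(r)
for y0 in np.arange(0,6.3,.8):
    g=least_squares(lambda v:res2(v).ravel(),[.5,-.3,y0,0],loss="soft_l1")
    print("scraper",g.x.round(4),round(g.cost,2))
    if y0==0 or g.cost<best.cost: best=g
print(res2(best.x).round(1).tolist())
E
python3 fit.py
```

```text
stand [ 5.4950e-01  3.3600e-02  3.1614e+00 -4.0000e-04  3.9000e-03]
[[-0.6, -1.6], [-0.1, -1.3], [1.2, -0.3], [2.8, -0.1], [-0.4, -0.7], [-0.3, -0.7], [-0.2, -0.5], [-1.3, -0.1], [0.2, 0.4], [0.4, -1.1], [0.4, -1.3], [-0.8, -0.1], [-0.2, -0.4], [-1.2, 0.5], [-0.4, 1.0], [0.3, -0.6]]
scraper [ 0.4948 -0.378   0.505  -0.0152] 69.93
scraper [ 0.4948 -0.378   0.505  -0.0152] 69.93
scraper [ 0.4948 -0.378   0.505  -0.0152] 69.93
scraper [ 0.4948 -0.378   0.505  -0.0152] 69.93
scraper [ 0.4948 -0.378   0.505  -0.0152] 69.93
scraper [ 0.4948 -0.378   0.505  -0.0152] 69.93
scraper [ 0.4948 -0.378   6.7882 -0.0152] 69.93
scraper [ 0.4948 -0.378   6.7882 -0.0152] 69.93
[[12.5, -2.7], [-4.6, 1.7], [-4.0, 1.5], [11.0, -2.2], [-2.7, 2.1], [13.4, -2.7], [-1.2, 3.0], [11.0, -0.3], [-0.5, 0.1], [-0.3, -1.0], [1.6, -1.7], [0.3, 1.4], [0.3, 0.5], [0.4, -0.1], [-2.3, 1.2], [-0.6, -1.0]]
```

```bash
sed -i '/^K=/d' fit.py; sed -i 's/^    for n,k,s,uv in Q:/    for n,k,s,uv in Q:\n        if n=="side": s=(-s[0],s[1])/' fit.py; python3 fit.py | tail -3
```

```text
scraper [ 5.0520e-01 -3.6250e-01  6.7405e+00 -5.0000e-03] 10.74
scraper [ 5.0520e-01 -3.6250e-01  6.7405e+00 -5.0000e-03] 10.74
[[-0.5, -1.2], [0.9, -0.7], [0.7, -0.7], [-0.5, -0.8], [0.8, 0.3], [-0.3, -0.4], [0.2, 1.9], [-0.3, 1.7], [-0.6, -0.4], [-0.1, -0.3], [1.3, -1.0], [0.4, 1.2], [0.1, 1.5], [0.6, 0.9], [-2.6, 1.4], [-0.4, -0.9]]
```

Both fits are good now: stand at (0.550, 0.034) with yaw 3.161 and lean near 0; scraper at (0.505, -0.363) with yaw 0.457. Next I'll check IK and hover over the scraper with the wrist camera.

```bash
cat >> lib.py <<'E'
ST=np.array([.5495,.0336,3.1614,0.]); SC=np.array([.5052,-.3625,.4573])
def q(a): return [np.cos(a/2),np.sin(a/2),0,0]
D=.122
def crop(im,name,pts=None,s=1):
    im=im.copy()
    if pts is not None:
        for u,v in pts: cv2.circle(im,(int(round(u)),int(round(v))),2,(0,0,255),-1)
    cv2.imwrite(f"pics/{name}.png",im)
def wsnap():
    p,o=arm.read_tool_pos(),arm.read_eef_rot();im=snapshot("wrist");c=camera_info("wrist");return im,c,*wristRt(c,p,o)
E
python3 - <<'E'
from lib import *
c=camera_info("side");uv=np.array([358,197]);d=np.linalg.inv(c["R"])@[(uv[0]-c["cx"])/c["fx"],(uv[1]-c["cy"])/c["fy"],1];o=-c["R"].T@c["t"]
print("decoy",o+d*(.03-o[2])/d[2])
for k in (0,np.pi):
    a=SC[2]-np.pi/2+k; b=ST[2]-np.pi-np.pi/2+k
    print(a,b)
    for P,y in ([*SC[:2],D],a),([*SC[:2],.3],a),(stand2w(ST,[-.105,0,.075+D])[0],b),(stand2w(ST,[-.105,0,.15+D])[0],b),(stand2w(ST,[.12,0,.075+D])[0],b),(stand2w(ST,[.132,0,.075+D])[0],b),(stand2w(ST,[.12,0,.14+D])[0],b):
        j=arm.ik(list(P),q(y)); print(np.round(P,3),None if j is None else np.round(j,2))
a=SC[2]-np.pi/2
j=arm.ik([*SC[:2],.3],q(a))
arm.movep([*SC[:2],.3],q(a)); im,c,R,t=wsnap()
pts=np.vstack([proj(R,t,c,stand2w(SC,[sx*w/2,sy*l/2,h])) for w,l,h in((.026,.06,.084),(.024,.112,.046)) for sx in(-1,1) for sy in(-1,1)])
crop(im,"w0",pts); print(arm.read_tool_pos(),arm.read_time())
E
```

```text
decoy [ 0.46246316 -0.22563863  0.03      ]
-1.1134963267948965 -1.5509889803846897
[ 0.505 -0.362  0.122] [ 0.4   0.81  0.33  1.69 -0.36  0.71 -1.78]
[ 0.505 -0.362  0.3  ] [ 0.37  0.59  0.37  1.52 -0.23  1.07 -1.89]
[0.654 0.036 0.197] [ 0.46  1.   -1.15  1.51  0.94  1.26  2.34]
[0.654 0.036 0.272] [ 0.46  0.9  -1.15  1.43  0.83  1.34  2.43]
[0.43  0.031 0.197] [ 0.61  0.72 -1.15  2.13  0.88  0.89  2.08]
[0.418 0.031 0.197] [ 0.61  0.7  -1.15  2.16  0.88  0.87  2.07]
[0.43  0.031 0.262] [ 0.65  0.57 -1.15  2.06  0.65  0.94  2.31]
2.0280963267948966 1.5906036732051034
[ 0.505 -0.362  0.122] [ 0.78  0.81 -0.33  1.67  0.36  0.72  0.73]
[ 0.505 -0.362  0.3  ] [ 0.85  0.61 -0.44  1.51  0.28  1.09  0.8 ]
[0.654 0.036 0.197] [ 0.13  0.76 -0.4   1.52  0.34  0.93 -0.35]
[0.654 0.036 0.272] [ 0.16  0.69 -0.45  1.44  0.32  1.09 -0.33]
[0.43  0.031 0.197] [ 0.16  0.48 -0.4   2.15  0.34  0.58 -0.46]
[0.418 0.031 0.197] [ 0.17  0.47 -0.41  2.18  0.34  0.56 -0.47]
[0.43  0.031 0.262] [ 0.26  0.38 -0.52  2.07  0.27  0.76 -0.4 ]
[ 0.50433805 -0.36363272  0.30006082] 1.775
```

View pics/w0.png

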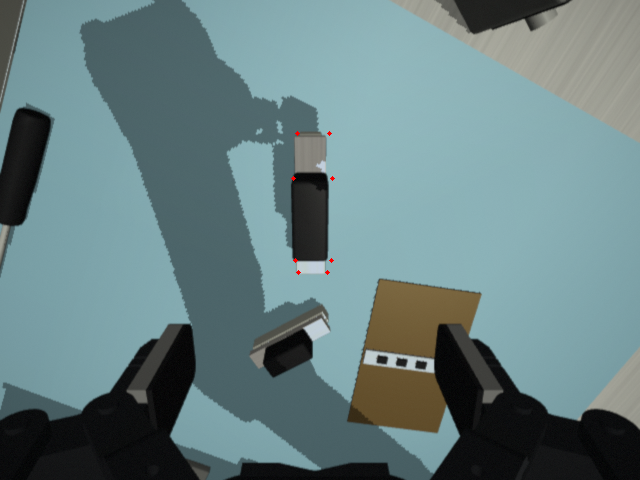

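The wrist view shows the large scraper at (311,215), within about 2 mm of the model; the decoy at (290,345) is clear. A quick wrist look over the plate will refine the stand pose before I grasp.

Run:
```python
from lib import *
b=ST[2]-np.pi/2-np.pi+np.pi
b=1.5906
arm.movep([.55,.06,.36],q(b)); arm.pause(.3); im,c,R,t=wsnap()
np.savez("w1.npz",R=R,t=t)
P=[(x,y,.01) for x in(-.13,.13) for y in(-.069,.069)]+[(x,y,0) for x in(-.13,.13) for y in(-.063,.063)]
pts=proj(R,t,c,stand2w(ST,plate(0,P))); tr=proj(R,t,c,stand2w(ST,[(.183+s*.064,r*.084,.042) for s in(-1,1) for r in(-1,1)]))
print(pts.round(1).tolist(),tr.round(1).tolist(),arm.read_tool_pos(),arm.read_time())
cv2.imwrite("w1raw.png",im); crop(im,"w1",np.vstack([pts,tr]))
```

```text
[[475.6, 146.9], [456.6, 301.8], [149.9, 146.9], [169.2, 301.8], [470.3, 152.8], [453.8, 290.9], [155.2, 152.8], [172.0, 290.9]] [[178.0, 123.6], [195.5, 295.2], [32.8, 123.6], [69.0, 295.2]] [0.55008305 0.05963137 0.3598709 ] 3.7083
```

View pics/w1.png

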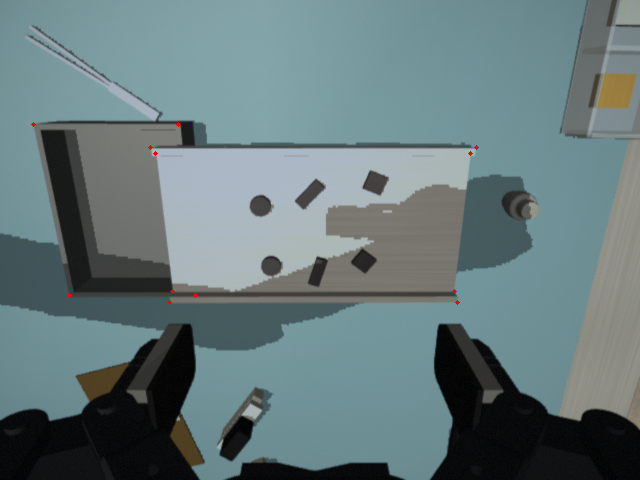

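Projected corners match the plate and rim to 1–2 px, so the stand pose and lean are confirmed. The slugs span px x 250–388 (s about -0.063 to +0.05), well ahead of the set-down at s = -0.10. Grasping the scraper.

Run:
```python
from lib import *
a=2.0281; P=np.array([.5064,-.3618])
arm.movep([*P,.25],q(a)); arm.line_to([*P,.124],.12); arm.pause(.3)
f0=arm.read_ft_force(); arm.move_gripper(0.,90); arm.pause(.3)
p=arm.read_tool_pos(); print("grip",p,arm.read_opening(),arm.read_finger_force(),f0,arm.read_ft_force())
arm.line_to([*P,.16],.05); arm.line_to([*P,.27],.2); arm.pause(.3)
print("air",arm.read_tool_pos(),arm.read_ft_force(),arm.read_opening())
b=1.5906; T=stand2w(ST,[-.102,0,.15+.124])[0]
arm.movep(list(T),q(b)); arm.pause(.4)
for i in range(3): print(arm.read_ft_force()); arm.pause(.05)
print(arm.read_tool_pos(),Rn.from_quat(arm.read_eef_rot()).as_euler('xyz'),arm.read_time())
cv2.imwrite("pics/side2.png",snapshot("side")[90:330,200:460].repeat(2,0).repeat(2,1))
```

```text
grip [ 0.50646528 -0.36177456  0.12413626] 0.29144304128680687 88.05574178695679 [ 0.20803133 -0.09439129 -0.16149819] [-0.31441573  0.64632693  2.0395153 ]
air [ 0.5060468  -0.36162292  0.26875009] [ 0.40949199 -0.21095713 -2.46409576] 0.294236383875152
[ 0.42853685  0.13090344 -2.01033663]
[-0.14136463 -0.015395   -4.0041241 ]
[-0.54792319 -0.68795945 -3.10913926]
[0.65146502 0.03560402 0.27402657] [ 3.14157836e+00 -4.87056211e-05  1.59063450e+00] 11.6667
```

View pics/side2.png

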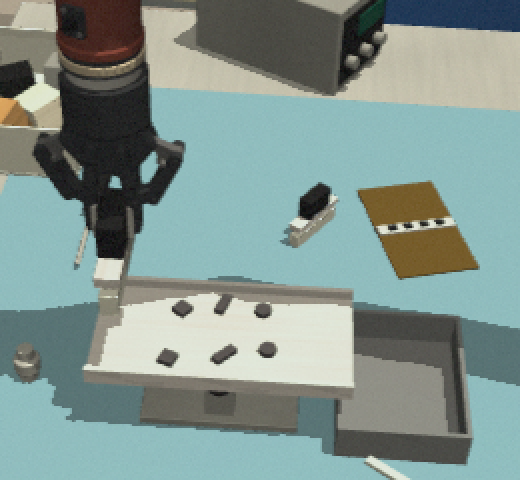

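The scraper is held squarely above the entry end at (108,290 in this 2x crop), all six slugs are undisturbed, and the blade's end sits between the rims. Force readings are noisy, so I'll average them and feel down in small steps.

```bash
cat >> lib.py <<'E'
def fz(n=10,dt=.015):
    v=[]
    for _ in range(n): v.append(arm.read_ft_force()); arm.pause(dt)
    return np.array(v)
E
python3 - <<'E'
from lib import *
off=.1241  # TCP height above blade edge
X=lambda s,z: list(stand2w(ST,[s,0,z+off])[0])
arm.line_to(X(-.1,.088),.1); arm.pause(.4)
v=fz(20); base=v.mean(0)[2]; print("base",v.mean(0),v.std(0),arm.read_time())
z=.083
while z>.060:
    arm.line_to(X(-.1,z),.02)
    f=fz(8).mean(0)[2]-base; p=arm.read_tool_pos()
    print(round(z,4),round(f,2),round(p[2]-off,4))
    if f>4: break
    z-= .001 if f<1.2 else .0004
np.savez("st.npz",base=base,z=z); f=fz(15).mean(0); print(f[2]-base,f,arm.read_time(),arm.read_tool_pos())
E
```

```text
base [-0.10309294 -0.02531688 -2.93272312] [0.4770696  0.41663422 0.41068687] 13.2167
0.083 0.0 0.083
0.082 0.01 0.082
0.081 0.11 0.081
0.08 0.48 0.08
0.079 0.22 0.079
0.078 -0.07 0.078
0.077 0.26 0.077
0.076 0.13 0.076
0.075 0.61 0.0751
0.074 5.47 0.0746
6.625512886159873 [-1.52394668 -0.34014183  3.69278976] 17.45 [0.64956315 0.03558844 0.19853125]
```

Contact is at z≈0.0747 with about 6 N, so the lean is near zero. Now I'll draw the blade along with closed-loop force correction.

Run:
```python
from lib import *
off=.1241; d=np.load("st.npz"); base=float(d["base"]); z=float(d["z"])
X=lambda s,z: list(stand2w(ST,[s,0,z+off])[0])
dz=0; log=[]
for s in np.r_[np.arange(-.093,.118,.007),.118,.121,.124]:
    z+=dz; arm.line_to(X(s,z),.04)
    f=fz(6,.01).mean(0)[2]-base
    dz=float(np.clip((6.5-f)/4.5*.5e-3,-.4e-3,.4e-3)); log.append((round(float(s),3),round(z*1e3,2),round(float(f),1)))
    if f>12 or f<1: print("STOP",log[-1]); break
print(log); np.savez("st.npz",base=base,z=z)
print(arm.read_time(),arm.read_tool_pos(),arm.read_ft_force()-[0,0,base])
a=snapshot("side")[170:330,220:450];b=snapshot("scene")[140:300,220:450]
cv2.imwrite("pics/end.png",cv2.resize(np.vstack([a,b]),None,fx=1.8,fy=1.8,interpolation=cv2.INTER_CUBIC))
```

```text
STOP (-0.037, 71.68, 12.6)
[(-0.093, 74.0, 6.3), (-0.086, 74.02, 8.2), (-0.079, 73.84, 8.9), (-0.072, 73.57, 9.3), (-0.065, 73.26, 10.0), (-0.058, 72.88, 10.5), (-0.051, 72.48, 11.3), (-0.044, 72.08, 12.0), (-0.037, 71.68, 12.6)]
20.825 [0.58915226 0.03469394 0.19804414] [ 5.2127824  -0.04010205 12.80328086]
```

View pics/end.png

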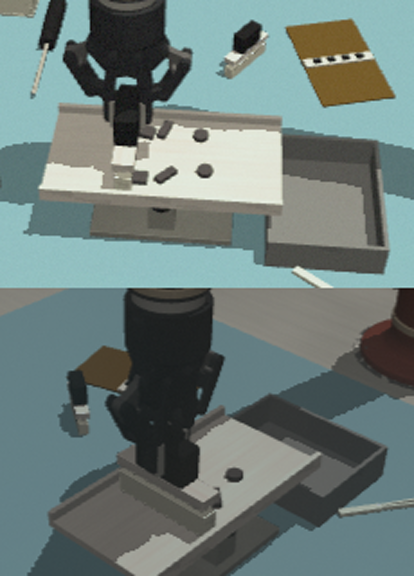

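The slugs are gathering ahead of the blade, at about (140,155) in the upper panel. My correction had the wrong sign: it lowered z as force rose, and the 12 N guard stopped it in time. I'll fix the sign, ease off in place, and continue.

Run:
```python
from lib import *
off=.1241; d=np.load("st.npz"); base=float(d["base"]); z=float(d["z"])
X=lambda s,z: list(stand2w(ST,[s,0,z+off])[0])
for _ in range(6):
    f=fz(8,.015).mean(0)[2]-base; print(round(z*1e3,2),round(f,2))
    if f<7.5: break
    z+=.0003; arm.line_to(X(-.037,z),.02)
dz=0; log=[]
for s in np.r_[np.arange(-.031,.118,.006),.118,.121,.124]:
    z+=dz; arm.line_to(X(s,z),.04)
    f=fz(6,.01).mean(0)[2]-base
    dz=float(np.clip((f-7)*.12e-3,-.4e-3,.4e-3)); log.append((round(float(s),3),round(z*1e3,2),round(float(f),1)))
    if f>12 or f<3: print("STOP",log[-1]); break
print(log); np.savez("st.npz",base=base,z=z)
print(arm.read_time(),arm.read_tool_pos(),arm.read_ft_force()-[0,0,base])
a=snapshot("side")[170:330,220:450];b=snapshot("scene")[140:300,220:450]
cv2.imwrite("pics/end2.png",cv2.resize(np.vstack([a,b]),None,fx=1.8,fy=1.8,interpolation=cv2.INTER_CUBIC))
```

```text
71.68 13.07
71.98 11.96
72.28 11.31
72.58 10.71
72.88 9.83
73.18 9.48
[(-0.031, 73.48, 9.9), (-0.025, 73.82, 9.4), (-0.019, 74.11, 9.2), (-0.013, 74.37, 8.8), (-0.007, 74.59, 8.5), (-0.001, 74.78, 8.2), (0.005, 74.92, 7.6), (0.011, 74.99, 7.0), (0.017, 74.99, 7.1), (0.023, 75.0, 6.4), (0.029, 74.93, 6.3), (0.035, 74.85, 7.3), (0.041, 74.89, 7.0), (0.047, 74.89, 7.5), (0.053, 74.95, 7.2), (0.059, 74.97, 7.4), (0.065, 75.03, 7.3), (0.071, 75.06, 7.0), (0.077, 75.07, 7.2), (0.083, 75.09, 7.3), (0.089, 75.13, 7.0), (0.095, 75.13, 6.8), (0.101, 75.11, 6.6), (0.107, 75.07, 7.3), (0.113, 75.1, 7.6), (0.118, 75.18, 7.3), (0.121, 75.22, 6.9), (0.124, 75.21, 6.4)]
32.9 [0.42521738 0.03111795 0.19926456] [1.71097496 0.54032758 6.29655865]
```

View pics/end2.png

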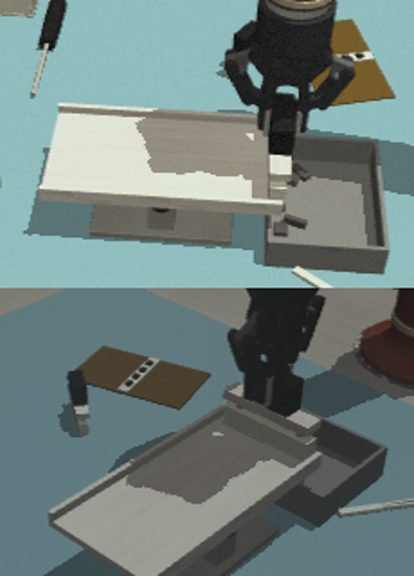

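The plate is bare and the slugs are in the tray at about (285,225) and (298,172) in the upper panel; their trailing edges have all passed the plate end. Now a few mm more, then lift, set the scraper back on its original spot, release, and take a closing look.

Run:
```python
from lib import *
off=.1241; d=np.load("st.npz"); base=float(d["base"]); z=float(d["z"])
X=lambda s,z: list(stand2w(ST,[s,0,z+off])[0])
arm.line_to(X(.128,z),.03); arm.pause(.2); print("f",fz(5).mean(0)[2]-base)
arm.line_to(X(.128,z+.01),.05); arm.line_to(X(.12,.15),.15)
a=2.0281; P=[.5064,-.3618]
arm.movep([*P,.15+off],q(a)); arm.line_to([*P,.012+off],.15); arm.pause(.3)
b0=fz(10).mean(0)[2]; zz=.004
while zz>-.002:
    arm.line_to([*P,zz+off],.02); f=fz(6).mean(0)[2]-b0
    if f>1.5: break
    zz-=.0007
print("bench",zz,f,arm.read_time())
arm.move_gripper(1.0); arm.pause(.2); arm.line_to([*P,.26],.15)
arm.movep([.46,.05,.36],q(1.5906)); arm.pause(.3)
w=snapshot("wrist"); s=snapshot("side")[130:330,235:445]; c=snapshot("scene")[150:280,180:450]
print(arm.read_time())
A=cv2.resize(w[60:380,40:440],(500,400)); B=cv2.resize(s,(300,286)); Cc=cv2.resize(c,(300,144)); 
cv2.imwrite("pics/fin.png",np.hstack([np.vstack([A,np.zeros((30,500,3),np.uint8)]),np.vstack([B,Cc])]))
```

```text
f 7.092177493511599
bench -0.0002000000000000003 3.813907793312683 40.2667
44.1667
```

View pics/fin.png

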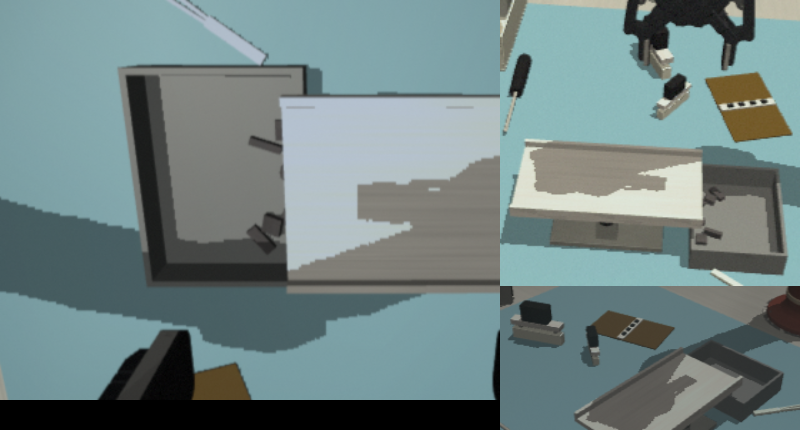

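The closing picture shows a bare plate and slugs in the tray under the plate lip (around (262,238), (272,222), (265,143), (279,128) and (282,170)). The sixth is most likely hidden behind the lip, as the plate is clear. The scraper stands upright and released at its original spot, and the bystanders are where they were, so I'm handing it in.

```bash
python3 -c "
from station import ticket
print(ticket.finish_job())"
```

```text
the job is handed in; nothing more can be done
None
```

I handed the job in at about 44 s with the plate wiped bare and the scraper released upright on the bench; I could count only five of the six slugs in the tray, the sixth presumably hidden under the plate lip, and the hand-in returned no verdict.

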